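# Lock the levelling jack

## Robot

A 7-joint arm with a two-finger parallel gripper is mounted at the origin on the work surface. World frame = base frame: x ahead of the robot, y to its left, z up, the work surface at z = 0. Lengths are in m, angles in rad, forces in N, time in s.
With the tool pointing down it reaches from about 0.35 to 0.9 m from the base axis. Payload 8.1 kg.
Tool frame: the origin (TCP) lies at the very end of the fingers, on their centre line; the grasp point (between the pads) lies arm.hold_point_z behind it (arm.hold_point_z is the distance from the TCP to the grasp point, in m); z points along the fingers, y is the line along which they close (so a half turn about z gives the same grasp; the last joint's range is limited). The gripper opens to 92 mm and grips with 3 to 60 N. Pads are 19 mm wide; open, the fingers measure 130 mm over their backs; the gripper's body (75 mm by 190 mm) begins 47 mm behind the grasp point.
Start: joints at [1.1, 0.434, 0.025, 1.573, -0.012, 1.134, -0.075], TCP at [0.225, -0.583, 0.227] pointing down, gripper open.
Joint ranges: [-2.62, 2.62], [-0.44, 2.09], [-1.27, 1.32], [0.08, 2.57], [-1.32, 4.46], [0.12, 2], [-2.74, 2.74]. Speed limits (rad/s): [2.22, 2.22, 3.01, 3.01, 3.14, 3.14, 3.14].

## Interface

Orientations are given as a rotation vector (axis times angle).
In Python, from cell import arm, vision, job, cut_out gives the robot as it stands. The module is installed in compiled form; this text tells all that it offers.
- The arm moves only by the tool play_rows, never from a script. Its argument "increments" is text: rows parted by semicolons, each of 5 numbers parted by spaces: the shift along the tool's x, y, z in cm, then the turn about the tool's z in degrees, then the opening, from -1 (shut) to 1 (fully open), so that 0 is half open. A call has 1 to 5 rows; each row shifts and turns the commanded pose from where the row before left it, along the tool's axes as they then stand; what a row does not reach is not made up. A row lasts 1/12 s, in which the tool goes at most 41.7 mm and 7.16 degrees, less where a joint would pass 70% of its speed; a pose out of reach is approached as far as the arm can. A call is refused whole if a number of a shift passes 4.17 or a number of a turn 7.16, either way. A call with a gripper value outside its range is refused whole. The fingers move at their own pace and stop on an object; "grip_force" is the grip in N (left out, the last holds). Time passes only in rows, so rows that do not move let the fingers close. It gives the time, the measured TCP pose, the force, the opening and the grip force at its end, in the units of the state.
- arm.observe(): the state, without advancing time (a new reading comes with each control period).
- vision.get_image(name): name is "side" or "top" or "wrist"; returns a dict with "frame" (400x640x3 uint8, red, green, blue), "z_map" (400x640 float32, m along the optical axis (not along the pixel's ray), 0 where there is no reading), "mtx" (3x3 intrinsics, pixels), "cam_to_world" (4x4, takes a point from camera to world coordinates). Camera axes: x right, y up, looking along -z (the intrinsics and any distortion apply to the point x, -y, -z); pixel columns grow to the right and rows downward; lengths in m; the calibration is good to about 2 mm. A picture is of the moment at which its call begins.
- job.sign_off(): hands the job in; it is judged then, once.
Trained networks look in a picture, given as the dict that the camera call returned (one of the last four; its "shot" number tells which), for a name from the list of things; names that differ only in an ending like _2 or _b are one class to them, and where a whole thing is asked for, a point or a joint stands for the part that bears it (a point fixed in the world has none). Each returns a list of dicts, best first, with "confidence" (0 to 1); they miss things now and then, are a little off and sometimes report something else, mostly with a low value. They report only what shows in the picture. A call takes as long as a camera call. They do not tell look-alikes from the thing itself.
- cut_out(query, picture): "mask" (400x640 bool, what is visible of it) and "point" ([row, column] in pixels, amid what is visible of it).
The state is a dict: "clock": time; "joints": joint angles; "dq": joint speeds; "joint_efforts": joint torques, N m; "position": TCP position; "ee_rot": TCP orientation; "force": force on the tool from outside, world axes, zero at the start; "ft_torque": the same for the moment, N m; "width": opening from 0.0 (shut) to 1.0 (fully open); "gripper_force": force on a finger pad.
Only numpy, scipy, OpenCV 4.12 (cv2) and the standard library are available. Lean on these libraries where they do the work, as an engineer would, in place of code of your own. Each camera call takes 0.05 s, during which the arm holds its last target. There are 200 camera calls.

## Task

Of the two levelling jacks on the bench, one still has its jam nut standing clear of the body: turn that big hexagon nut clockwise, with as many new grips as it takes, down against the threaded body and tighten it to about 0.8 N m, so that it is firm but the nylon ring under it is not crushed. Then let go and back away, leaving the nut down on the body, the other jack (already locked) untouched and the things around them where they are.

Things in the scene. Friction and masses are not known exactly. Their poses are not given: they have to be found in the camera images.
- jack: the jack to lock: grey cast foot 110 x 90 x 12 mm screwed to the bench, round collar 58 mm across up to 28 mm, dark steel threaded body 40 mm across up to 80 mm, then a fixed upright steel stud 30 mm across with a rubber tip, ending 130 mm above the bench. Origin: centre of the foot's underside, on the thread axis; z up, x along the foot's 110 mm side
- jack_seat (a point): centre of the flat top face of this jack's threaded body, 80 mm above the bench: the nut's nylon ring must be run down against this face
- jack_nut_center (a point): the loose jam nut: steel hexagon, 50 mm across flats, 58 across corners, 26 high with its ring, starting 4 to 6.5 mm above the seat. Point: its centre, half-way up; z up; two flats face this point's +y and -y, others every 60 degrees. Right-hand fast thread, 10 mm per turn, clockwise from above lowers it; about 0.12 N m of friction either way, so it stays where it is left. Cannot come off
- jack_ring (a point): underside of that nut's captive white nylon ring (43 mm across, 2.5 mm thick), 13 mm below the nut's centre. From its touching the seat the torque rises by 0.2 N m per 0.1 rad of turn, held on the tool too while it stands still (friction may take 0.12 N m off that reading). Firm: from 0.5 N m for 0.2 s. Crushed: from about 1.25 N m. Let go, the nut eases back 0.2 to 0.6 rad but stays on its seat
- mate: the other jack, of the same build, already locked; origin and axes as for the first
- mate_seat (a point): centre of the top face of the other jack's threaded body, 80 mm above the bench
- mate_nut_center (a point): the other jack's jam nut, same build, already tight against its seat: not to be turned; this point is its centre
- tape: roll of tan tape lying flat, 84 mm across, 24 mm high, between the jacks; origin: centre of its underside
- driver: screwdriver 190 mm long lying crosswise beyond the jacks; origin at its middle, near the bench
- tray: open black parts tray 140 x 100 x 35 mm; origin: centre of its underside
- mouse: black computer mouse 105 x 60 x 31 mm; origin: centre of its underside
Things that resemble listed ones, but are neither listed nor needed, are in the scene too. Leave any pink look-alike of the jack alone. What is shaped like the mate but purple is not meant.

How it is judged:
On the way:
1. the nut is tightened firmly: its ring is squeezed by 0.2 mm or more (0.3 to 0.5 N m) (z of jack_nut_center in the frame of jack_seat below 0.0128 m), for 0.2 s.
At the end, for the whole second after the job is handed in: after letting go, the loose jack's jam nut is still down on its seat (its centre 12.4 to 13.2 mm above the seat, no gap over 0.2 mm) and its ring was not crushed; the other jack's nut is still tight (centre 12.1 to 12.9 mm above its seat) (z of jack_nut_center in the frame of jack_seat between 0.0124 and 0.0132 m and contact force between the fingers and jack below 0.2 N and z of mate_nut_center in the frame of mate_seat between 0.0121 and 0.0129 m); the robot touches nothing.
It fails at once if the nylon ring is crushed: squeezed by more than 0.6 mm (about 1.3 N m) (z of jack_nut_center in the frame of jack_seat below 0.0124 m).
It fails at once if the other jack's nut is turned (moves up or down by about 0.4 mm) (z of mate_nut_center in the frame of mate_seat above 0.0129 m or z of mate_nut_center in the frame of mate_seat below 0.0121 m).
It fails at once if a bystander is pushed more than 20 mm (distance of any of tape, driver, tray, mouse from where it was at the start of the episode above 0.02 m).
It also fails if it takes over 69 s, if anything falls off the work surface, if the arm or the gripper's body presses on something with over 40 N, if the wrist force passes 120 N, or if a joint passes its speed limit or range.

## Working session

There is one attempt and no reset: what is moved stays moved. The work goes in short steps, Python scripts to look and compute and a tool call to move; the robot and the scene stay as the last step left them, time stands still between calls to the robot, and variables do not carry over. Pictures are saved under pics/ and viewed, at most 10 in all, crops included, and the job is handed in when it is done.

Besides the shell and the picture viewer there is one more tool, called after "Emit:" as a command line: name --argument value ..., lists and objects as JSON in quotes. play_rows: Moves the arm, as the interface text tells. Its arguments: {"type":"object","properties":{"increments":{"type":"string"},"grip_force":{"type":"number"}},"required":["increments"]}

```bash
mkdir -p pics; cat > h.py <<'E'
import numpy as np, cv2
from cell import arm, vision, job, cut_out
def pts(p):
    z=p["z_map"]; K=p["mtx"]; v,u=np.mgrid[0:400,0:640]
    c=np.stack([(u-K[0,2])/K[0,0]*z,-(v-K[1,2])/K[1,1]*z,-z,np.ones_like(z)],-1)
    return (c@p["cam_to_world"].T)[...,:3]
def save(p,n): cv2.imwrite("pics/"+n,p["frame"][...,::-1])
E
python3 - <<'E'
from h import *
s=arm.observe();print(s, arm.hold_point_z)
for n in ["top","side"]:
    p=vision.get_image(n);save(p,n+"1.png");W=pts(p)
    for q in ["jack","jack_nut_center","mate","mate_nut_center","tape","driver","tray","mouse"]:
        for r in cut_out(q,p)[:3]:
            m=r["mask"]&(p["z_map"]>0);w=W[m]
            if len(w): print(n,q,round(r["confidence"],2),np.round(r["point"]),np.median(w,0).round(3),np.percentile(w[:,2],97).round(3),len(w))
E
```

```text
{'clock': 0.0, 'joints': array([ 1.10040164,  0.43522538,  0.02499884,  1.5740877 , -0.01159715,
        1.13403963, -0.07509278]), 'dq': array([-0.00068608, -0.00092494, -0.00164805,  0.00086024, -0.00177685,
       -0.00120249, -0.00109603]), 'joint_efforts': array([ 1.01323049e-04, -6.67851806e+01,  9.85081382e-01, -3.14464724e+01,
       -6.05336367e-02,  4.28683811e-02,  2.47434518e-04]), 'position': array([ 0.22446702, -0.58274102,  0.22594745]), 'ee_rot': array([-3.08712015e+00, -5.74065321e-01,  7.07438806e-04]), 'force': array([-0.52689759, -0.29667961, -0.1743426 ]), 'ft_torque': array([ 0.0073592 , -0.02663815,  0.02352088]), 'gripper_force': 0.0, 'width': 1.0039139777916024} 0.0188
top jack 0.78 [251. 233.] [0.372 0.28  0.016] 0.131 1022
top jack_nut_center 0.67 [196. 244.] [0.54  0.25  0.111] 0.117 158
top jack_nut_center 0.49 [253. 226.] [0.375 0.288 0.117] 0.129 208
top mate 0.85 [225. 370.] [ 0.47  -0.145  0.015] 0.131 898
top mate 0.68 [170. 391.] [ 0.651 -0.207  0.017] 0.132 891
top mate_nut_center 0.53 [169. 389.] [ 0.65  -0.202  0.107] 0.113 87
top mate_nut_center
[... 395 characters left out ...]
28 1736
side jack 0.78 [318. 329.] [0.368 0.304 0.015] 0.129 2231
side jack_nut_center 0.92 [297. 329.] [0.367 0.303 0.114] 0.119 385
side jack_nut_center 0.53 [264. 266.] [0.535 0.27  0.108] 0.112 307
side mate 0.94 [180. 311.] [ 0.654 -0.203  0.025] 0.127 856
side mate 0.61 [203. 355.] [ 0.47  -0.139  0.025] 0.125 1018
side mate_nut_center 0.64 [165. 311.] [ 0.65  -0.201  0.1  ] 0.108 150
side mate_nut_center 0.59 [188. 353.] [ 0.47  -0.136  0.1  ] 0.107 182
side tape 0.65 [227. 312.] [ 0.55  -0.003  0.016] 0.025 449
side driver 0.51 [210. 253.] [0.739 0.003 0.019] 0.025 206
side tray 0.9 [359. 248.] [0.495 0.444 0.006] 0.034 3508
side mouse 0.79 [167. 388.] [ 0.461 -0.396  0.019] 0.03 380
```

View pics/top1.png

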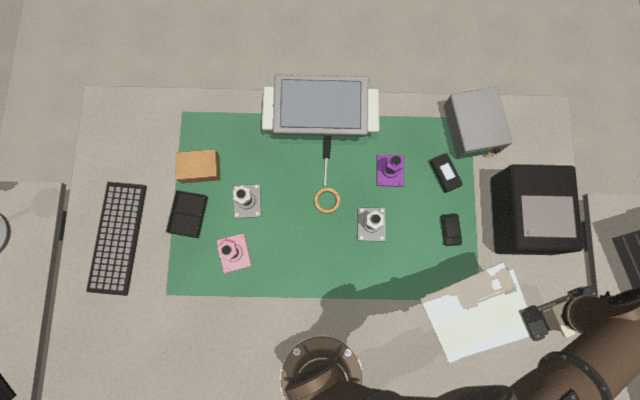

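View pics/side1.png

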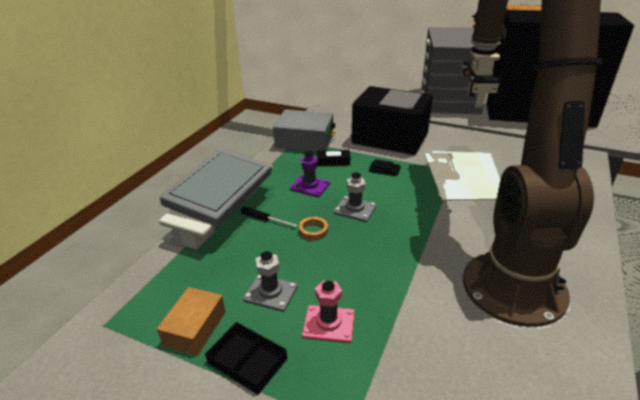

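The grey jack at about (0.54, 0.26), top-view pixel (row 198, col 246), has its nut top at about 111 mm. The other grey one, at (0.47, -0.145), pixel (222, 372), is at about 106 mm, so the first is the loose one. Pink and purple are decoys. I'm setting out towards the loose jack.

Emit:
play_rows --increments "2.7 -3.0 0 0 1;2.7 -3.0 0 0 1;2.7 -3.0 0 0 1;2.7 -3.0 0 0 1;2.7 -3.0 0 0 1"

```text
clock: 1.32
position: [0.2971, -0.393, 0.2268]
ee_rot: [3.088, 0.574, 0.0]
force: [1.1, -0.4, -0.3]
width: 1.003
gripper_force: 0.0
```

Emit:
play_rows --increments "2.7 -3.0 0 0 1;2.7 -3.0 0 0 1;2.7 -3.0 0 0 1;2.7 -3.0 0 0 1;2.7 -3.0 0 0 1"

```text
clock: 1.73
position: [0.3691, -0.2044, 0.2271]
ee_rot: [3.088, 0.574, 0.001]
force: [1.4, 0.0, 0.1]
width: 0.999
gripper_force: 0.0
```

```bash
python3 -c "
from h import *
s=arm.observe();print(s['clock'],s['joints'].round(2),s['position'].round(3),s['ee_rot'].round(3))"
```

```text
1.7333 [ 0.58  0.12 -0.22  2.02  0.03  1.01 -0.86] [ 0.369 -0.204  0.227] [3.088e+00 5.740e-01 1.000e-03]
```

Emit:
play_rows --increments "2.7 -3.1 0 0 1;2.7 -3.1 0 0 1;2.7 -3.1 0 0 1;2.7 -3.1 0 0 1;2.7 -3.1 0 0 1"

```text
clock: 2.15
position: [0.4394, -0.0111, 0.2271]
ee_rot: [3.088, 0.574, 0.002]
force: [1.5, -1.3, -0.5]
width: 1.001
gripper_force: 0.0
```

Emit:
play_rows --increments "2.7 -3.1 0 0 1;2.7 -3.1 0 0 1;2.7 -3.1 0 0 1;2.7 -3.1 0 0 1;2.7 -3.1 0 0 1"

```text
clock: 2.57
position: [0.5098, 0.182, 0.2269]
ee_rot: [3.089, 0.574, 0.001]
force: [1.1, -0.6, -0.7]
width: 0.997
gripper_force: 0.0
```

```bash
python3 - <<'E'
from h import *
s=arm.observe();print(s['clock'],s['joints'].round(2),s['position'].round(3),s['ee_rot'].round(3))
p=vision.get_image("wrist");save(p,"w1.png");W=pts(p)
for q in ["jack","jack_nut_center"]:
    for r in cut_out(q,p)[:3]:
        m=r["mask"]&(p["z_map"]>0);w=W[m]
        if len(w): print(q,round(r["confidence"],2),np.round(r["point"]),np.median(w,0).round(3),np.percentile(w[:,2],[3,97]).round(3),len(w))
E
```

```text
2.5667 [-0.08  0.34 -0.48  1.75  0.18  1.09 -1.82] [0.51  0.182 0.227] [3.089e+00 5.740e-01 1.000e-03]
jack 0.82 [120. 269.] [0.558 0.25  0.015] [0.01 0.13] 7866
jack 0.72 [228. 200.] [0.402 0.292 0.013] [0.007 0.116] 4065
jack_nut_center 0.72 [258. 180.] [0.402 0.291 0.107] [0.083 0.117] 407
jack_nut_center 0.61 [112. 271.] [0.553 0.253 0.111] [0.097 0.112] 2111
```

View pics/w1.png

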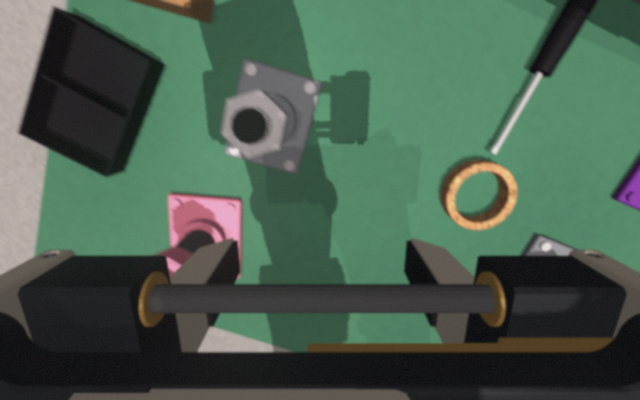

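The wrist view shows the grey jack's hex nut, clear and unobstructed, around (row 122, col 253), with the stud tip at (125, 249). Next I fit its hexagon.

```bash
cat >> h.py <<'E'
from scipy.optimize import minimize
def hexfit(near,cam="wrist",lo=.1,hi=.1155):
    p=vision.get_image(cam);W=pts(p)
    d=np.hypot(W[...,0]-near[0],W[...,1]-near[1])
    m=(p["z_map"]>0)&(d<.045)&(W[...,2]>.06)
    w=W[m]; zt=np.median(w[(w[:,2]>lo)&(w[:,2]<hi),2])
    top=w[abs(w[:,2]-zt)<.003]; stud=w[w[:,2]>.125]
    K=p["mtx"];Ti=np.linalg.inv(p["cam_to_world"])
    hull=cv2.convexHull((top[:,:2]*1e4).astype(np.int32))[:,0]/1e4
    def area(x):
        a=x[2]+np.arange(6)*np.pi/3; s=(hull-x[:2])@np.array([np.cos(a),np.sin(a)])
        return np.sum(np.minimum(0,.025-s.max(0))**2)+np.sum((s.max(0)-.025)**2)
    c0=(hull.max(0)+hull.min(0))/2
    b=min((minimize(area,[*c0,t],method="Nelder-Mead",options=dict(xatol=1e-5,fatol=1e-12,maxiter=2000)) for t in np.radians([0,15,30,45])),key=lambda r:r.fun)
    print("ztop",zt.round(4),"n",len(top),"hex c",b.x[:2].round(4),"flat normal deg",(np.degrees(b.x[2])%60).round(1),"rms mm",1e3*np.sqrt(b.fun/6),"stud",np.median(stud,0).round(4) if len(stud) else None)
    R=cv2.Rodrigues(arm.observe()["ee_rot"])[0]
    print("tool y angle",np.degrees(np.arctan2(R[1,1],R[0,1])).round(1))
    return p
E
python3 - <<'E'
from h import *
hexfit((.545,.258))
hexfit((.475,-.145),"top",lo=.1,hi=.12)
hexfit((.54,.26),"top",lo=.1,hi=.12)
E
```

```text
ztop 0.1106 n 1981 hex c [0.5475 0.2568] flat normal deg 37.1 rms mm 0.11233461767526993 stud [0.5156 0.2463 0.3153]
tool y angle -68.8
ztop 0.106 n 102 hex c [ 0.4805 -0.1537] flat normal deg 20.6 rms mm 0.42646825093601054 stud [ 0.4808 -0.1519  0.1298]
tool y angle -68.9
  return _methods._mean(a, axis=axis, dtype=dtype,
  ret = ret.dtype.type(ret / rcount)
Traceback (most recent call last):
  File "h.py", line 16, in hexfit
    hull=cv2.convexHull((top[:,:2]*1e4).astype(np.int32))[:,0]/1e4
         ~~~~~~~~~~~~~~~~~~~~~~~~~~~~~~~~~~~~~~~~~~~~~~~~^^^^^
TypeError: 'NoneType' object is not subscriptable
```

Emit:
play_rows --increments "3 -2.7 0 0 1;3 -2.7 0 0 1;0 0 0 -7 1;0 0 0 -7 1;0 0 0 -7 1"

```text
clock: 3.28
position: [0.5461, 0.2509, 0.2266]
ee_rot: [2.929, 1.134, -0.001]
force: [0.2, -0.1, 0.3]
width: 1.0
gripper_force: 0.0
```

Emit:
play_rows --increments "0 0 0 -7 1;0 0 0 -7 1;0 0 0 -7 1;0 0 0 -7 1;0 0 0 -7 1"

```text
clock: 3.7
position: [0.5463, 0.2498, 0.2269]
ee_rot: [2.453, 1.96, -0.001]
force: [-0.3, 0.2, -0.4]
width: 0.996
gripper_force: 0.0
```

Emit:
play_rows --increments "0 0 0 -7 1;0 0 0 -7 1;0 0 0 -7 1;0 0 0 -7 1;0 0 0 -7 1"

```text
clock: 4.12
position: [0.5463, 0.2497, 0.2268]
ee_rot: [1.75, 2.607, -0.002]
force: [0.3, -0.2, 0.3]
width: 1.002
gripper_force: 0.0
```

Emit:
play_rows --increments "0 0 0 -7 1;0 0 0 -7 1;0 0 0 -7 1;0 0 0 -7 1;0 0 0 -7 1"

```text
clock: 4.53
position: [0.5463, 0.2497, 0.2268]
ee_rot: [0.885, 3.013, -0.002]
force: [0.8, 0.1, -0.9]
width: 1.003
gripper_force: 0.0
```

Emit:
play_rows --increments "0 0 0 -7 1;0 0 0 -7 1;0 0 0 -7 1;0 0 0 -7 1;0 0 0 -7 1"

```text
clock: 4.95
position: [0.5464, 0.2497, 0.2267]
ee_rot: [-0.062, 3.14, -0.003]
force: [0.2, -0.5, 0.4]
width: 1.002
gripper_force: 0.0
```

Emit:
play_rows --increments "0 0 0 -7 1;0 0 0 -7 1;0 0 0 -7 1;0 0 0 -7 1;0 0 0 -7 1"

```text
clock: 5.37
position: [0.5464, 0.2497, 0.2265]
ee_rot: [1.004, -2.977, 0.003]
force: [-0.0, -0.3, -0.5]
width: 1.002
gripper_force: 0.0
```

Emit:
play_rows --increments "0 0 0 -7 1;0 0 0 -7 1;0 0 0 -7 1;0 0 0 -7 1;0 0 0 -2 1"

```text
clock: 5.78
position: [0.5464, 0.2497, 0.2265]
ee_rot: [1.741, -2.614, 0.003]
force: [0.1, -0.1, -0.2]
width: 1.004
gripper_force: 0.0
```

```bash
python3 - <<'E'
from h import *
s=arm.observe();print(s['clock'],s['joints'].round(2),s['position'].round(4),s['ee_rot'].round(3))
p=hexfit((.5475,.2568)); save(p,"w2.png")
print(cv2.Rodrigues(s['ee_rot'])[0].round(3))
E
```

```text
5.7833 [ 0.22  0.7  -1.24  1.57  0.68  1.36  1.65] [0.5464 0.2497 0.2265] [ 1.741 -2.614  0.003]
ztop 0.1105 n 1575 hex c [0.5473 0.2565] flat normal deg 36.3 rms mm 0.4238498759102602 stud [0.534  0.2267 0.3276]
tool y angle 157.2
[[-0.385 -0.923  0.001]
 [-0.923  0.385 -0.002]
 [ 0.002 -0.001 -1.   ]]
```

View pics/w2.png

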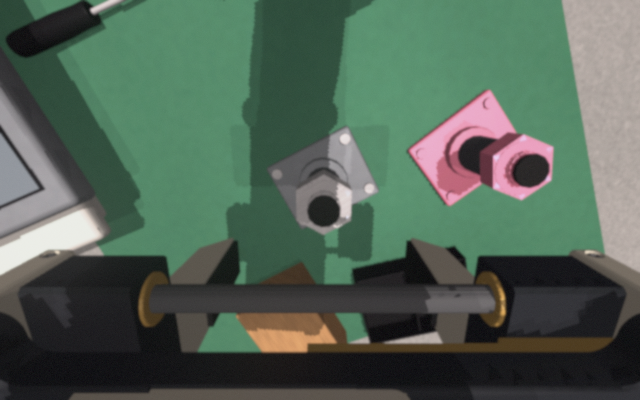

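The jack, pixel (195, 325), sits between the open fingers with the flats parallel to the pads. A 7 mm x correction, then I descend.

Emit:
play_rows --increments "-0.67 0.17 0 0 1;0 0 3.5 0 1;0 0 3.5 0 1;0 0 3.5 0 1;0 0 1.5 0 1"

```text
clock: 6.25
position: [0.5459, 0.2565, 0.1025]
ee_rot: [1.729, -2.617, 0.002]
force: [-0.7, 0.1, 0.7]
width: 0.997
gripper_force: 0.0
```

Emit:
play_rows --increments "0 0 1 0 1;0 0 1.1 0 1;0 0 0 0 1;0 0 0 0 1"

```text
clock: 6.58
position: [0.5473, 0.2594, 0.0867]
ee_rot: [-1.734, 2.618, 0.0]
force: [0.1, 0.0, 0.4]
width: 1.0
gripper_force: 0.0
```

```bash
python3 - <<'E'
from h import *
s=arm.observe();print(s['clock'],s['joints'].round(2),s['position'].round(4),s['ft_torque'].round(3),cv2.Rodrigues(s['ee_rot'])[0].round(3)[:,1])
p=vision.get_image("wrist");save(p,"w3.png")
E
```

```text
6.5833 [ 0.15  0.84 -1.12  1.71  0.83  1.14  1.52] [0.5473 0.2594 0.0867] [ 0.122 -0.062  0.026] [-0.921  0.39  -0.001]
```

View pics/w3.png

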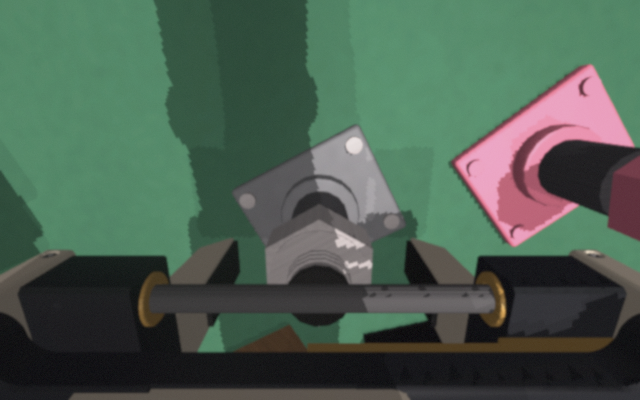

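The nut is between the pads, columns 265–373, centred at 319. A small offset fix, then I close.

Emit:
play_rows --increments "0.26 -0.11 0.2 0 1;0 0 0 0 1;0 0 0 0 0.1;0 0 0 0 0;0 0 0 0 -0.1" --grip_force 50

```text
clock: 7.05
position: [0.5471, 0.2561, 0.084]
ee_rot: [-1.735, 2.618, -0.0]
force: [-0.1, -0.0, 0.2]
width: 0.833
gripper_force: 0.0
```

Emit:
play_rows --increments "0 0 0 0 -0.5;0 0 0 0 -0.5;0 0 0 0 -0.5;0 0 0 0 -0.5;0 0 0 0 -0.5"

```text
clock: 7.47
position: [0.5474, 0.2559, 0.0837]
ee_rot: [-1.735, 2.619, -0.001]
force: [1.4, -0.7, -0.4]
width: 0.543
gripper_force: 50.0
```

```bash
cat > st.py <<'E'
from h import *
s=arm.observe();R=cv2.Rodrigues(s['ee_rot'])[0]
print(s['clock'],s['joints'].round(2),s['position'].round(4),"F",s['force'].round(1),"T",s['ft_torque'].round(3),"yang",np.degrees(np.arctan2(R[1,1],R[0,1])).round(1),"w",s['width']*92,s['gripper_force'])
E
python3 st.py
```

```text
7.4667 [ 0.15  0.84 -1.12  1.72  0.83  1.14  1.52] [0.5474 0.2559 0.0837] F [ 1.4 -0.7 -0.4] T [ 0.069 -0.375 -0.044] yang 157.0 w 49.930881814713466 49.99596655368805
```

Emit:
play_rows --increments "0 0 0.019 7 -0.5;0 0 0.019 7 -0.5;0 0 0.02 7 -0.5;0 0 0.02 7 -0.5;0 0 0.02 7 -0.5"

```text
clock: 7.88
position: [0.5468, 0.2565, 0.0828]
ee_rot: [-0.859, 3.022, 0.001]
force: [0.7, 1.7, -2.0]
width: 0.537
gripper_force: 50.0
```

```bash
python3 st.py
```

```text
7.8833 [ 0.1   0.77 -0.99  1.72  0.73  1.06  0.98] [0.5468 0.2565 0.0828] F [ 0.7  1.7 -2. ] T [ 0.501 -0.097  0.117] yang 121.7 w 49.43022615792187 49.98333692550659
```

Emit:
play_rows --increments "0 0 0.019 7 -0.5;0 0 0.019 7 -0.5;0 0 0.02 7 -0.5;0 0 0.02 7 -0.5;0 0 0.02 7 -0.5"

```text
clock: 8.3
position: [0.5466, 0.2573, 0.0818]
ee_rot: [-0.088, -3.14, -0.003]
force: [1.0, 3.7, -4.3]
width: 0.539
gripper_force: 50.0
```

Emit:
play_rows --increments "0 0 0.019 7 -0.5;0 0 0.019 7 -0.5;0 0 0.02 7 -0.5;0 0 0.02 7 -0.5;0 0 0.02 7 -0.5"

```text
clock: 8.72
position: [0.547, 0.2581, 0.0808]
ee_rot: [-1.028, -2.968, -0.005]
force: [2.7, 5.5, -6.2]
width: 0.54
gripper_force: 50.0
```

```bash
python3 st.py
```

```text
8.7167 [-0.06  0.66 -0.71  1.74  0.52  0.93 -0.07] [0.547  0.2581 0.0808] F [ 2.7  5.5 -6.2] T [ 1.209 -0.712  0.121] yang 51.8 w 49.72133468302021 49.98202621936798
```

Emit:
play_rows --increments "0 0 0.025 7 -0.5;0 0 0.025 7 -0.5;0 0 0.025 7 -0.5;0 0 0.025 7 -0.5;0 0 0 0 -0.5"

```text
clock: 9.13
position: [0.5475, 0.2585, 0.0801]
ee_rot: [-1.718, -2.63, -0.006]
force: [4.5, 6.2, -5.2]
width: 0.543
gripper_force: 50.0
```

```bash
python3 st.py
```

```text
9.1333 [-0.13  0.63 -0.58  1.75  0.43  0.89 -0.49] [0.5475 0.2585 0.0801] F [ 4.5  6.2 -5.2] T [ 1.226 -0.985 -0.094] yang 23.7 w 49.95788624864486 50.00227332115173
```

Emit:
play_rows --increments "0 0 0.02 7 -0.5;0 0 0.02 7 -0.5;0 0 0 0 -0.5"

```text
clock: 9.38
position: [0.5479, 0.2586, 0.0797]
ee_rot: [-2.025, -2.401, -0.007]
force: [5.3, 6.0, -6.6]
width: 0.544
gripper_force: 50.0
```

```bash
python3 st.py
```

```text
9.3833 [-0.17  0.62 -0.52  1.75  0.38  0.88 -0.69] [0.5479 0.2586 0.0797] F [ 5.3  6.  -6.6] T [ 1.258 -1.252 -0.154] yang 9.7 w 50.03560278414143 50.00196397304535
```

Emit:
play_rows --increments "0 0 0.02 7 -0.5;0 0 0.02 7 -0.5"

```text
clock: 9.55
position: [0.5482, 0.2586, 0.0793]
ee_rot: [-2.3, -2.139, -0.008]
force: [6.5, 6.1, -7.1]
width: 0.545
gripper_force: 50.0
```

```bash
python3 st.py
```

```text
9.55 [-0.21  0.6  -0.46  1.75  0.34  0.86 -0.9 ] [0.5482 0.2586 0.0793] F [ 6.5  6.1 -7.1] T [ 1.27  -1.515  0.212] yang -4.1 w 50.178547127726254 49.981080293655396
```

Emit:
play_rows --increments "0 0 0.02 7 -0.5"

```text
clock: 9.63
position: [0.5484, 0.2585, 0.0791]
ee_rot: [-2.427, -1.993, -0.008]
force: [6.6, 6.6, -7.7]
width: 0.539
gripper_force: 50.0
```

```bash
python3 st.py
```

```text
9.6333 [-0.23  0.6  -0.43  1.75  0.31  0.85 -1.  ] [0.5484 0.2585 0.0791] F [ 6.6  6.6 -7.7] T [ 1.207 -1.58   0.234] yang -11.2 w 49.54423653760736 49.98141825199127
```

Emit:
play_rows --increments "0 0 0.014 5 -0.5"

```text
clock: 9.72
position: [0.5485, 0.2585, 0.0789]
ee_rot: [-2.512, -1.885, -0.008]
force: [7.7, 5.8, -7.8]
width: 0.546
gripper_force: 50.0
```

```bash
python3 st.py
```

```text
9.7167 [-0.25  0.59 -0.41  1.76  0.3   0.85 -1.07] [0.5485 0.2585 0.0789] F [ 7.7  5.8 -7.8] T [ 1.165 -1.652  0.121] yang -16.2 w 50.20570065407723 49.98609244823456
```

Emit:
play_rows --increments "0 0 0.014 5 -0.5"

```text
clock: 9.8
position: [0.5486, 0.2585, 0.0788]
ee_rot: [-2.59, -1.776, -0.008]
force: [7.8, 5.5, -8.2]
width: 0.539
gripper_force: 50.0
```

```bash
python3 st.py
```

```text
9.8 [-0.26  0.59 -0.38  1.76  0.28  0.84 -1.14] [0.5486 0.2585 0.0788] F [ 7.8  5.5 -8.2] T [ 1.173 -1.736  0.171] yang -21.1 w 49.55724995438402 49.98550057411194
```

Emit:
play_rows --increments "0 0 0.014 5 -0.5;0 0 0.014 5 -0.5"

```text
clock: 9.97
position: [0.5488, 0.2584, 0.0786]
ee_rot: [-2.734, -1.544, -0.008]
force: [8.4, 5.7, -6.5]
width: 0.538
gripper_force: 50.0
```

```bash
python3 st.py
```

```text
9.9667 [-0.29  0.58 -0.34  1.76  0.25  0.83 -1.29] [0.5488 0.2584 0.0786] F [ 8.4  5.7 -6.5] T [ 0.972 -1.744  0.321] yang -31.1 w 49.505493176404784 49.9865984916687
```

Emit:
play_rows --increments "0 0 0.01 4 -0.5"

```text
clock: 10.05
position: [0.5489, 0.2583, 0.0786]
ee_rot: [-2.787, -1.448, -0.008]
force: [8.0, 6.3, -6.2]
width: 0.541
gripper_force: 50.0
```

```bash
python3 st.py
```

```text
10.05 [-0.31  0.58 -0.32  1.76  0.23  0.83 -1.35] [0.5489 0.2583 0.0786] F [ 8.   6.3 -6.2] T [ 0.885 -1.75   0.528] yang -35.1 w 49.78407606173565 49.99282479286194
```

Emit:
play_rows --increments "0 0 0 0 -0.5"

```text
clock: 10.13
position: [0.5489, 0.2583, 0.0786]
ee_rot: [-2.787, -1.448, -0.008]
force: [8.0, 5.6, -6.8]
width: 0.541
gripper_force: 50.0
```

```bash
python3 st.py
```

```text
10.1333 [-0.31  0.58 -0.32  1.76  0.23  0.83 -1.35] [0.5489 0.2583 0.0786] F [ 8.   5.6 -6.8] T [ 0.966 -1.809  0.304] yang -35.1 w 49.79312347171444 49.99085783958435
```

Emit:
play_rows --increments "0 0 0.005 3 -0.5"

```text
clock: 10.22
position: [0.549, 0.2583, 0.0785]
ee_rot: [-2.82, -1.381, -0.008]
force: [9.1, 5.2, -6.4]
width: 0.543
gripper_force: 50.0
```

```bash
python3 st.py
```

```text
10.2167 [-0.32  0.58 -0.31  1.76  0.23  0.83 -1.39] [0.549  0.2583 0.0785] F [ 9.1  5.2 -6.4] T [ 0.89  -1.816  0.542] yang -37.8 w 49.93886291543366 49.99747931957245
```

Emit:
play_rows --increments "0 0 0 0 -0.5;0 0 0 0 -0.5"

```text
clock: 10.38
position: [0.549, 0.2583, 0.0785]
ee_rot: [-2.821, -1.38, -0.008]
force: [9.4, 5.5, -6.5]
width: 0.542
gripper_force: 50.0
```

```bash
python3 st.py
```

```text
10.3833 [-0.32  0.58 -0.31  1.76  0.23  0.83 -1.39] [0.549  0.2583 0.0785] F [ 9.4  5.5 -6.5] T [ 0.918 -1.785  0.321] yang -37.9 w 49.895043477408585 49.990729093551636
```

Emit:
play_rows --increments "0 0 0.005 3 -0.5"

```text
clock: 10.47
position: [0.549, 0.2582, 0.0785]
ee_rot: [-2.855, -1.308, -0.008]
force: [7.7, 5.0, -5.6]
width: 0.542
gripper_force: 50.0
```

```bash
python3 st.py
```

```text
10.4667 [-0.32  0.58 -0.29  1.76  0.22  0.83 -1.43] [0.549  0.2582 0.0785] F [ 7.7  5.  -5.6] T [ 0.919 -1.79   0.649] yang -40.8 w 49.826327594945425 50.004369020462036
```

Emit:
play_rows --increments "0 0 0 0 -0.5;0 0 0 0 -0.5"

```text
clock: 10.63
position: [0.549, 0.2582, 0.0785]
ee_rot: [-2.856, -1.306, -0.008]
force: [7.5, 6.0, -6.5]
width: 0.54
gripper_force: 50.0
```

```bash
python3 st.py
```

```text
10.6333 [-0.32  0.58 -0.29  1.76  0.22  0.83 -1.43] [0.549  0.2582 0.0785] F [ 7.5  6.  -6.5] T [ 0.913 -1.805  0.435] yang -40.9 w 49.696224227452234 49.99337375164032
```

Emit:
play_rows --increments "0 0 0.003 3 -0.5;0 0 0 0 -0.5;0 0 0 0 -0.5;0 0 0 0 -0.5;0 0 0 0 -0.5"

```text
clock: 11.05
position: [0.549, 0.2582, 0.0784]
ee_rot: [-2.889, -1.231, -0.008]
force: [7.7, 5.4, -5.4]
width: 0.542
gripper_force: 50.0
```

```bash
python3 st.py
```

```text
11.05 [-0.33  0.58 -0.28  1.76  0.21  0.83 -1.48] [0.549  0.2582 0.0784] F [ 7.7  5.4 -5.4] T [ 0.798 -1.832  0.542] yang -43.8 w 49.87669488236307 49.997718930244446
```

The standing reading is 0.54 N m, or about 0.66 N m with friction added, so the nut is firm. Releasing now.

Emit:
play_rows --increments "0 0 0 0 0.3;0 0 0 0 1;0 0 0 0 1;0 0 0 0 1;0 0 0 0 1"

```text
clock: 11.47
position: [0.5465, 0.2559, 0.0778]
ee_rot: [2.891, 1.229, -0.001]
force: [-0.2, 0.2, -0.4]
width: 0.852
gripper_force: 0.0
```

```bash
python3 st.py
```

```text
11.4667 [-0.33  0.58 -0.28  1.77  0.2   0.83 -1.48] [0.5465 0.2559 0.0778] F [-0.2  0.2 -0.4] T [ 0.037 -0.045  0.012] yang -43.9 w 78.42378225154381 0.0
```

Emit:
play_rows --increments "0 0 0 0 1;0 0 0 0 1;0 0 -3 0 1;0 0 -3.5 0 1;0 0 -3.5 0 1"

```text
clock: 11.88
position: [0.5462, 0.2557, 0.1785]
ee_rot: [2.891, 1.229, -0.003]
force: [1.2, 0.4, 0.3]
width: 1.0
gripper_force: 0.0
```

Emit:
play_rows --increments "0 0 -3 0 1;0 0 -3 0 1;-3 0 0 0 1;-3 0 0 0 1;0 0 0 0 1"

```text
clock: 12.3
position: [0.5024, 0.2089, 0.2383]
ee_rot: [2.89, 1.225, -0.004]
force: [-0.7, -0.2, -0.6]
width: 0.999
gripper_force: 0.0
```

```bash
python3 st.py; python3 - <<'E'
from h import *
p=hexfit((.5475,.2568)); save(p,"w4.png")
E
```

```text
12.3 [-0.25  0.32 -0.32  1.73  0.11  1.11 -1.37] [0.5024 0.2089 0.2383] F [-0.7 -0.2 -0.6] T [-0.06  -0.005  0.047] yang -44.0 w 91.91079069977012 0.0
ztop 0.1054 n 1820 hex c [0.5474 0.2569] flat normal deg 30.7 rms mm 0.10053320075605754 stud [0.5207 0.2289 0.3378]
tool y angle -44.0
```

View pics/w4.png

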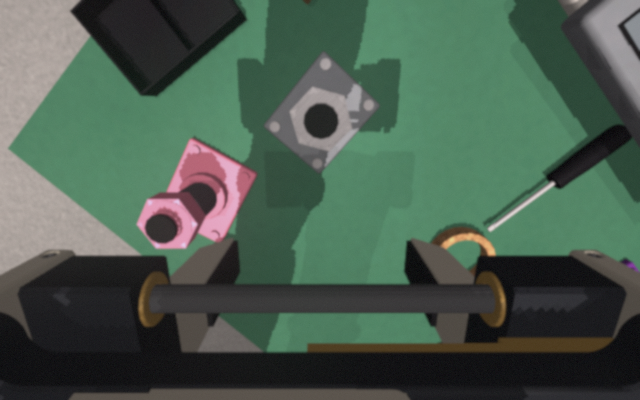

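The nut, pixel (120, 321), is down: its top is at 105.4 mm, having dropped 5.2 mm. It eased back about 0.25 rad on release and the surroundings are undisturbed. Handing in.

```bash
python3 -c "
from h import *
print(job.sign_off())"
```

```text
the job is handed in; nothing more can be done
None
```

The loose jack's jam nut is down on its seat, tightened to about 0.66 N m (estimated: 0.54 N m read standing still, plus friction), so a little under the 0.8 N m asked. It was released, the arm is clear, and the job was handed in at about 12.4 s; sign-off returned no verdict.

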